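Pack the next mirror panel on the sloping rack with a cork separator between

ROBOT

A 6-joint arm with a two-finger parallel gripper is mounted at the origin on the work surface; the furniture and walls round the work are solid. World frame = base frame: x ahead of the robot, y to its left, z up, the work surface at z = 0. Lengths are in m, angles in rad, forces in N, time in s.
With the tool pointing down it reaches from about 0.15 to 0.775 m from the base axis. Payload 6.1 kg.
Tool frame: the origin (TCP) lies midway between the tips of the shut fingers; the grasp point (between the pads) lies 19 mm behind it; x points along the fingers, z is the direction in which the jaws open and shut, and the axes are right-handed (so a half turn about x gives the same grasp; the last joint's range is limited). The gripper opens to 85 mm and grips with 20 to 120 N. Pads are 22 mm wide; open, the fingers measure 114 mm over their backs; the gripper's body (76 mm by 85 mm) begins 54 mm behind the grasp point. The pads swing forward as they close: fully open they stand 13 mm farther back than shut.
Start: joints at [1.297, 0.126, -0.04, 1.405, 0, 1.571], TCP at [0.142, 0.505, 0.231] pointing down, gripper open.
Joint ranges: [-2.72, 2.72], [-0.95, 1.95], [-1.27, 1.35], [-1.78, 2.02], [-1.46, 1.47], [-3.14, 3.14]. Speed limits (rad/s): [2.39, 2.39, 3.01, 3.14, 3.14, 3.14].

INTERFACE

Orientations are given as a unit quaternion [x, y, z, w].
In Python, from station import * gives the robot as it stands. The module is installed in compiled form; this text tells all that it offers.
- The arm moves only by the shell command python3 -m creep 'ROWS'. ROWS is JSON, one flat list of numbers, 5 for each row, row after row: the opening, from -1 (shut) to 1 (fully open), then the shift along the tool's x, y, z in units of 40 mm (1.0 is 40 mm), then the turn about the tool's x in units of 5 degrees (1.0 is 5 degrees). A call has 1 to 5 rows; each row shifts and turns the pose as measured when the row begins, along the tool's axes as they then stand; what a row does not reach is not made up. A row lasts 1/12 s, in which the tool goes at most 41.7 mm and 7.16 degrees, less where a joint would pass 70% of its speed; a pose out of reach is approached as far as the arm can. A call is refused whole if a number of a shift passes 1 or a number of a turn 1, either way. A call with a gripper value outside its range is refused whole. The fingers move at their own pace and stop on an object; the grip force is fixed at half the most. Time passes only in rows, so rows that do not move let the fingers close. It gives the time, the measured TCP pose, the force and the opening at its end, in the units of the state.
- read_state(): the state, without advancing time (a new reading comes with each control period).
- capture(name): name is "side" or "top"; returns the picture (420x560x3 uint8, blue, green, red); there is no depth.
- camera_info(name): a dict with "fx", "fy", "cx", "cy" (pixels), "pose" (4x4, takes a point from camera to world coordinates). Camera axes: x right, y up, looking along -z (the intrinsics and any distortion apply to the point x, -y, -z); pixel columns grow to the right and rows downward; lengths in m; the calibration is good to about 2 mm. A picture is of the moment at which its call begins. camera_info takes no time and is no camera call.
- job_done(): hands the job in, once; it reports no verdict.
Trained networks look in the newest picture that a camera, given by its name, has taken for a name from the list of things; names that differ only in an ending like _2 or _b are one class to them, and where a whole thing is asked for, a point or a joint stands for the part that bears it (a point fixed in the world has none). Each returns a list of dicts, best first, with "confidence" (0 to 1); they miss things now and then, are a little off and sometimes report something else, mostly with a low value. They report only what shows in the picture. A call takes as long as a camera call.
- find_in(camera, label): "at" ([x, y, z] in m, in the coordinates of the camera as it stood for that picture, good to about 4 mm: the middle of the surface that is visible of it).
- masks_of(camera, label): "mask" (420x560 bool, what is visible of it).
The state is a dict: "time": time; "qpos": joint angles; "joint_velocities": joint speeds; "effort": joint torques, N m; "tcp_pos": TCP position; "tool_rot": TCP orientation; "contact_force": force on the tool from outside, world axes, zero at the start; "ft_torque": the same for the moment, N m; "grip_width": opening from 0.0 (shut) to 1.0 (fully open).
Only numpy, scipy, OpenCV 4.12 (cv2) and the standard library are available. Lean on these libraries where they do the work, as an engineer would, in place of code of your own. Each camera call takes 0.05 s, during which the arm holds its last target. There are 200 camera calls.

TASK

Pack the waiting mirror panel on the sloping rack: lay the cork separator on the panel that is already there, then set the second panel gently on the cork, both straight on top of one another between the corner guides and down by the foot stop, so that glass never touches glass. Then swing the keeper over until its rubber foot rests on the stack. Leave the panel already there in place and do not disturb the tape roll, the suction lifter or the steel square.

Things in the scene. Friction and masses are not known exactly. Their poses are not given: they have to be found in the camera images.
- bed: Sloping felt bed of the fixed plywood packing rack, 228 x 90 mm, but only 40 mm wide for x within 40 mm of the middle (finger cut-outs). Origin: on its upper surface. x points up the slope, away from the robot; y across; z square out of the bed, 30 degrees from vertical, leaning to the robot. A panel that touches the foot stop has its centre at x=-2 mm, y=0.
- foot_stop (a point): Middle of the foot stop's face at the bed's lower end, on the bed's surface (x=-92 mm in the bed's frame). The stop is 41 mm high. Two aluminium corner guides run 30 mm up the slope from it, 63 mm apart inside, 39 mm high with a mouth flared outwards up to 49 mm.
- panel_a: Mirror glass panel already lying on the bed, 180 x 56 x 12 mm, painted dark back up. Origin: centre of its underside; x along its length, z through its thickness to the top face.
- panel_b: The waiting mirror glass panel, same as panel_a (180 x 56 x 12 mm, 0.3 kg, dark back up), lying on the two bearers, its underside 30 mm above the bench. Origin: centre of its underside; x along its length, y across, z up. Grip it across its 56 mm width at mid length, by its long edges only: the layer under it in the stack is as wide.
- separator: Cork separator sheet, 180 x 56 x 10 mm, 0.05 kg, lying on the two bearers beside panel_b, its underside 30 mm above the bench. Origin: centre of its underside; axes as panel_b. Grip it likewise.
- bearers: Two fixed light wooden battens with felt tops, 250 mm long, 26 mm wide, 30 mm high, 58 mm either side of the origin along x, running along y. Origin on the bench midway between them. The pieces lie across them, so fingers find 90 mm of free room between the battens.
- keeper_hinge (a point): Pin of the keeper at the upper end of the rack: in the bed's frame at x=108, y=0, z=46 mm; it runs along the bed's y.
- keeper (a joint): Keeper: flat aluminium bar, 74 x 28 x 6 mm, on a stiff hinge (stays where left). 0 = shut: the bar is parallel to the bed and points down the slope, its 9 mm rubber foot (45 to 67 mm from the pin) resting on a full stack of 34 mm. It grows as it opens, in rad: at 1.57 it stands square out of the bed; it starts thrown back beyond that.
- keeper_tip (a point): Middle of the keeper bar 70 mm from the pin, at its free end.
- tape_roll: Bystander: brown tape roll, 105 mm across, 48 mm high. Origin: centre of its underside.
- suction_lifter: Bystander: black suction cup with an orange handle, 66 x 72 x 42 mm. Origin: centre of its underside.
- steel_square: Bystander: steel try square with a black stock, 100 x 165 x 12 mm, flat on the bench. Origin: centre of its underside.

How it is judged:
On the way, in this order (a step that is already met when the one before it is completed fails the run):
1. the cork separator lies on the first panel, straight and released (x of separator in the frame of bed between -0.009 and 0.009 m and y of separator in the frame of bed between -0.007 and 0.007 m and z of separator in the frame of bed between 0.008 and 0.017 m and angle between the z axis of separator and the z axis of bed, either way round below 0.07 rad and angle between the x axis of separator and the x axis of bed, either way round below 0.1 rad and contact force between the fingers and separator below 0.2 N and linear speed of separator below 0.03 m/s), for 0.2 s.
2. the second panel lies on the separator, straight and released (x of separator in the frame of bed between -0.009 and 0.009 m and y of separator in the frame of bed between -0.007 and 0.007 m and z of separator in the frame of bed between 0.008 and 0.017 m and angle between the z axis of each of separator, panel_b and the z axis of bed, either way round below 0.07 rad and angle between the x axis of each of separator, panel_b and the x axis of bed, either way round below 0.1 rad and x of panel_b in the frame of bed between -0.009 and 0.009 m and y of panel_b in the frame of bed between -0.007 and 0.007 m and z of panel_b in the frame of bed between 0.018 and 0.027 m and contact force between the fingers and panel_b below 0.2 N and linear speed of panel_b below 0.03 m/s), for 0.2 s.
At the end, for the whole second after the job is handed in: On the bed lie panel_a, the separator and panel_b in this order, at rest, flat on one another (within 4 to 5 mm of height and 4 degrees), each within 9 mm along and 7 mm across of the bed's centre and straight to 5 degrees, and the keeper is shut on them (joint below 0.09 rad) (x of panel_a in the frame of bed between -0.009 and 0.009 m and y of panel_a in the frame of bed between -0.007 and 0.007 m and z of panel_a in the frame of bed between -0.004 and 0.005 m and angle between the z axis of each of panel_a, separator, panel_b and the z axis of bed, either way round below 0.07 rad and angle between the x axis of each of panel_a, separator, panel_b and the x axis of bed, either way round below 0.1 rad and x of separator in the frame of bed between -0.009 and 0.009 m and y of separator in the frame of bed between -0.007 and 0.007 m and z of separator in the frame of bed between 0.008 and 0.017 m and x of panel_b in the frame of bed between -0.009 and 0.009 m and y of panel_b in the frame of bed between -0.007 and 0.007 m and z of panel_b in the frame of bed between 0.018 and 0.027 m and value of joint keeper below 0.09 rad and linear speed of each of panel_b, separator below 0.02 m/s); the robot touches nothing.
It fails at once if glass touches glass (contact force between panel_a and panel_b above 0.5 N).
It fails at once if the second panel is rammed or pressed hard on the separator (over 120 N) (contact force between panel_b and separator above 120 N).
It fails at once if the second panel is dropped (falls free of the fingers at over 0.5 m/s) (contact force between the fingers and panel_b below 0.1 N and linear speed of panel_b above 0.5 m/s).
It fails at once if the tape roll, suction lifter or steel square is disturbed (moved 30 mm) (distance of any of tape_roll, suction_lifter, steel_square from where it was at the start of the episode above 0.03 m).
It also fails if it takes over 72 s, if anything falls off the work surface, if the arm or the gripper's body presses on something with over 40 N, if the wrist force passes 120 N, or if a joint passes its speed limit or range.

## Working session

There is one attempt and no reset: what is moved stays moved. The work goes in short steps, Python scripts to look and compute and a shell command to move; the robot and the scene stay as the last step left them, time stands still between calls to the robot, and variables do not carry over. Pictures are saved under pics/ and viewed, about 8 in all and at most 12, crops included, and the job is handed in when it is done.

```bash
mkdir -p pics
cat > h.py <<'E'
from station import *
import numpy as np, cv2, json
from scipy.spatial.transform import Rotation as R
def w(cam,p):
    T=np.array(camera_info(cam)["pose"]); return (T@np.append(p,1))[:3]
def proj(cam,P):
    c=camera_info(cam); q=np.linalg.inv(np.array(c["pose"]))@np.append(P,1)
    return np.array([c["cx"]+c["fx"]*q[0]/-q[2], c["cy"]+c["fy"]*-q[1]/-q[2]])
def ray(cam,uv,z):
    c=camera_info(cam);T=np.array(c["pose"]);d=T[:3,:3]@np.array([(uv[0]-c["cx"])/c["fx"],-(uv[1]-c["cy"])/c["fy"],-1]);o=T[:3,3]
    return o+d*(z-o[2])/d[2]
E
python3 - <<'E'
from h import *
for c in("side","top"):
    cv2.imwrite(f"pics/{c}0.png",capture(c)); i=camera_info(c); print(c,{k:(np.round(v,3).tolist()) for k,v in i.items()})
    for l in("bed","panel_a","panel_b","separator","bearers","keeper","keeper_tip","keeper_hinge","foot_stop","tape_roll","suction_lifter","steel_square"):
        try: print(l,[(np.round(w(c,d["at"]),3).tolist(),round(d["confidence"],2)) for d in find_in(c,l)[:3]])
        except Exception as e: print(l,e)
print(read_state())
E
```

```text
side {'fx': 479.625, 'fy': 479.625, 'cx': 280.875, 'cy': 211.688, 'pose': [[0.747, 0.462, -0.479, -0.204], [-0.665, 0.51, -0.545, -0.823], [-0.008, 0.725, 0.688, 1.12], [0.0, 0.0, 0.0, 1.0]]}
bed [([0.59, -0.123, 0.116], 0.6)]
panel_a [([0.504, 0.284, 0.048], 0.89), ([0.536, -0.097, 0.095], 0.84)]
panel_b [([0.504, 0.284, 0.048], 0.89), ([0.536, -0.097, 0.095], 0.84)]
separator [([0.514, 0.164, 0.041], 0.87), ([0.588, -0.128, 0.116], 0.63)]
bearers [([0.475, 0.218, 0.031], 0.84), ([0.603, -0.113, 0.233], 0.69)]
keeper [([0.604, -0.115, 0.233], 0.62)]
keeper_tip [([0.6, -0.118, 0.238], 0.46)]
keeper_hinge [([0.587, -0.121, 0.115], 0.84)]
foot_stop [([0.586, -0.122, 0.114], 0.82)]
tape_roll [([0.73, 0.111, 0.037], 0.88), ([0.476, 0.217, 0.033], 0.72), ([0.591, -0.123, 0.118], 0.33)]
suction_lifter [([0.691, -0.379, 0.014], 0.8), ([0.586, -0.124, 0.116], 0.54), ([0.534, -0.096, 0.094], 0.29)]
steel_square [([0.218, -0.254, 0.008], 0.71)]
top {'fx': 423.042, 'fy': 423.042, 'cx': 282.577, 'cy': 208.777, 'pose': [[-0.002, 0.995, -0.098, 0.378], [-1.0, -0.004, -0.019, -0.056], [-0.019, 0.09
[... 667 characters left out ...]
0.591, -0.098, 0.112], 0.26)]
{'time': 1.3, 'qpos': array([ 1.29697831e+00,  1.25761877e-01, -3.96138097e-02,  1.40539398e+00,
        2.81612204e-05,  1.57085356e+00]), 'joint_velocities': array([-0.00077163, -0.00043013, -0.00045972, -0.00124603,  0.00177198,
       -0.00088239]), 'effort': array([-8.16826068e-04, -4.35722494e+01,  3.53083670e+01,  1.47382965e-03,
       -1.14585964e-04,  3.17701002e-06]), 'tcp_pos': array([0.14195067, 0.50542177, 0.23130821]), 'tool_rot': array([-0.42705069,  0.56357287,  0.42707794,  0.56357587]), 'contact_force': array([ 0.38616089, -0.86027118, -0.35183052]), 'ft_torque': array([ 0.0081738 ,  0.01280242, -0.02830674]), 'grip_width': 1.0024096849752853}
```

View pictures.

View pics/side0.png

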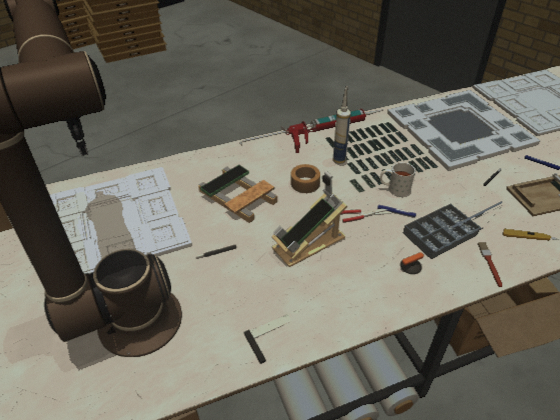

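View pics/top0.png

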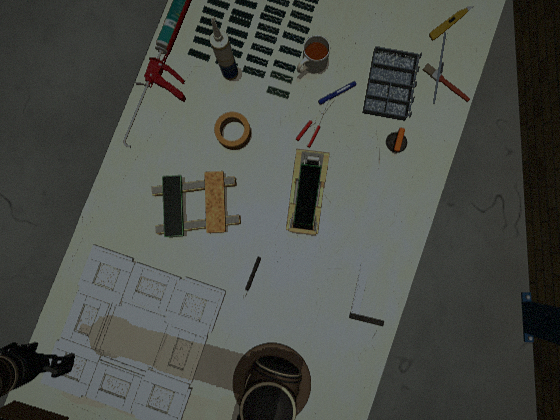

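Run:
```python
from h import *
for c in("side","top"):
    capture(c)
    for l,z in(("panel_b",.042),("separator",.040),("panel_a",None),("keeper",None)):
        for d in masks_of(c,l)[:3]:
            m=d["mask"].astype(np.uint8); r=cv2.minAreaRect(cv2.findNonZero(m)); b=cv2.boxPoints(r)
            hull=cv2.approxPolyDP(cv2.convexHull(cv2.findNonZero(m)),3,True)[:,0]
            print(c,l,round(d["confidence"],2),m.sum(),np.round(r[0],1),np.round(r[1],1),round(r[2],1),hull.tolist())
            if z:
                P=np.array([ray(c,q,z) for q in b]); e=[P[1]-P[0],P[2]-P[1]]; L=max(e,key=np.linalg.norm)
                print("  ctr",P.mean(0).round(4),"sizes",[round(np.linalg.norm(x),3) for x in e],"yaw",round(np.degrees(np.arctan(L[1]/L[0])),1))
a=cv2.resize(cv2.imread("pics/side0.png")[160:275,260:365],None,fx=4,fy=4,interpolation=2)
b=cv2.resize(cv2.imread("pics/top0.png")[140:245,270:350],None,fx=4.38,fy=4.38,interpolation=2)
h=min(len(a),len(b));cv2.imwrite("pics/c1.png",np.hstack([a[:h],b[:h]]))
```

```text
side panel_b 0.92 945 [307. 224.] [17.  59.4] 45.0 [[333, 208], [299, 243], [283, 242], [282, 237], [320, 199]]
  ctr [ 0.575  -0.0656  0.042 ] sizes [np.float64(0.239), np.float64(0.069)] yaw 12.1
side panel_b 0.65 615 [224.2 179.9] [13.4 49.2] 59.0 [[248, 172], [211, 195], [201, 189], [237, 165]]
  ctr [0.5095 0.287  0.042 ] sizes [np.float64(0.198), np.float64(0.073)] yaw 4.1
side panel_b 0.44 932 [310.  215.5] [38.9 85.6] 45.0 [[329, 174], [346, 207], [292, 258], [272, 236], [324, 174]]
  ctr [ 0.6156 -0.0409  0.042 ] sizes [np.float64(0.366), np.float64(0.169)] yaw 13.3
side separator 0.86 621 [248.9 196.1] [14.4 49.6] 56.3 [[272, 186], [235, 211], [225, 205], [260, 181]]
  ctr [0.5213 0.1637 0.04  ] sizes [np.float64(0.197), np.float64(0.072)] yaw 5.1
side panel_a 0.92 945 [307. 224.] [17.  59.4] 45.0 [[333, 208], [299, 243], [283, 242], [282, 237], [320, 199]]
side panel_a 0.65 615 [224.2 179.9] [13.4 49.2] 59.0 [[248, 172], [211, 195], [201, 189], [237, 165]]
side panel_a 0.44 932 [310.  215.5] [38.9 85.6] 45.0 [[329, 174], [346, 207], [292, 258], [272, 236], [324, 174]]
side
[... 155 characters left out ...]
 166], [311, 223], [295, 222], [301, 164]]
  ctr [ 0.543  -0.1031  0.042 ] sizes [np.float64(0.177), np.float64(0.059)] yaw -7.8
top panel_b 0.55 1206 [172.4 205.4] [60.9 19.8] 88.0 [[182, 235], [164, 235], [163, 176], [181, 176]]
  ctr [0.5109 0.2897 0.042 ] sizes [np.float64(0.059), np.float64(0.179)] yaw 3.3
top separator 0.71 1187 [214.6 201.4] [61.1 19.5] 87.9 [[225, 231], [206, 231], [206, 172], [223, 172]]
  ctr [0.5222 0.1667 0.04  ] sizes [np.float64(0.058), np.float64(0.18)] yaw 2.8
top panel_a 0.62 1174 [306.8 193.8] [20.1 60.1] 7.6 [[320, 166], [311, 223], [295, 222], [301, 164]]
top panel_a 0.55 1206 [172.4 205.4] [60.9 19.8] 88.0 [[182, 235], [164, 235], [163, 176], [181, 176]]
```

View pics/c1.png

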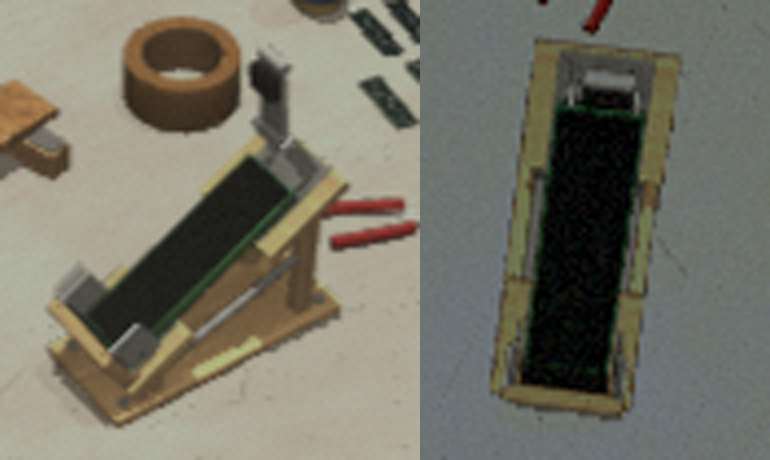

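```bash
cat >> h.py <<'E'
def bedT(p):
    T=np.eye(4);T[:3,:3]=(R.from_euler('z',p[3])*R.from_euler('y',-np.pi/6)).as_matrix();T[:3,3]=p[:3];return T
def bp(p,P): return (bedT(p)@np.append(P,1))[:3]
E
python3 - <<'E'
from h import *
from scipy.optimize import least_squares
t=.012
obs=[("top",(.088,.028,t),(301.5,165.1)),("top",(.088,-.028,t),(321.2,165.6)),("top",(-.092,.028,t),(294.6,224)),("top",(-.092,-.028,t),(312.7,225)),
("side",(.088,.028,t),(322.5,198.7)),("side",(.088,-.028,t),(334,208)),("side",(-.092,.028,t),(283,239))]
f=lambda p:np.concatenate([proj(c,bp(p,P))-q for c,P,q in obs])
s=least_squares(f,[.54,-.1,.08,-.12],loss="soft_l1");p=s.x;print(p.round(4),f(p).reshape(-1,2).round(1).tolist())
np.save("bed.npy",p)
for l,P in(("foot",(-.092,0,0)),("hinge",(.108,0,.046)),("pa top",(-.002,0,.012))):print(l,bp(p,P).round(3),[proj(c,bp(p,P)).round(0) for c in("side","top")])
for q in(1.8,2,2.2,2.4,2.6,2.8): 
    P=bp(p,(.108-.07*np.cos(q),0,.046+.07*np.sin(q)));print(q,P.round(3),[proj(c,P).round(0) for c in("side","top")])
st=read_state();print(R.from_quat(st["tool_rot"]).as_matrix().round(3))
E
```

```text
[ 0.5392 -0.1044  0.0845 -0.1212] [[-0.2, -1.6], [0.7, 0.2], [-0.3, -1.2], [1.0, 0.1], [-0.5, -0.6], [-0.3, 0.3], [-2.6, 0.7]]
foot [ 0.46  -0.095  0.038] [array([287., 247.]), array([304., 222.])]
hinge [ 0.609 -0.113  0.178] [array([329., 193.]), array([312., 161.])]
pa top [ 0.531 -0.103  0.094] [array([307., 224.]), array([308., 195.])]
1.8 [ 0.589 -0.11   0.245] [array([325., 178.]), array([313., 164.])]
2 [ 0.603 -0.112  0.248] [array([328., 176.]), array([314., 158.])]
2.2 [ 0.616 -0.114  0.248] [array([332., 174.]), array([314., 153.])]
2.4 [ 0.63  -0.115  0.245] [array([336., 173.]), array([315., 147.])]
2.6 [ 0.643 -0.117  0.24 ] [array([339., 173.]), array([315., 143.])]
2.8 [ 0.654 -0.118  0.232] [array([342., 174.]), array([316., 139.])]
[[-0.    -0.963  0.27 ]
 [ 0.     0.27   0.963]
 [-1.     0.     0.   ]]
```

```bash
cat > go.py <<'E'
import sys; from h import *
def go(x,y,z,yaw=None):
    s=read_state(); M=R.from_quat(s["tool_rot"]).as_matrix(); j=np.degrees(np.arctan2(M[1,2],M[0,2]))
    d=M.T@(np.array([x,y,z])-s["tcp_pos"])/.04
    print("t",round(s["time"],2),"tcp",s["tcp_pos"].round(4),"down",M[:,0].round(3),"jaw",round(j,2),"grip",round(s["grip_width"],3),"F",s["contact_force"].round(1))
    print("units tool xyz",d.round(2),"turn",None if yaw is None else round(-(yaw+90-j)/5,2))
if __name__=="__main__": go(*map(float,sys.argv[1:]))
E
python3 -m creep '[1,0,0,0,-0.94,1,0,0,0,-0.94,1,0,0,0,-0.94,1,0,0,0,-0.94,1,0,0,0,0]'; python3 go.py .522 .165 .13 3
```

```text
time: 2.22
tcp_pos: [0.142, 0.5054, 0.2313]
tool_rot: [0.517, -0.482, -0.517, -0.482]
contact_force: [-0.9, 0.2, 0.4]
grip_width: 1.004
t 2.22 tcp [0.142  0.5054 0.2313] down [ 0. -0. -1.] jaw 93.97 grip 1.004 F [-0.9  0.2  0.4]
units tool xyz [ 2.53 -8.89 -9.15] turn 0.19
```

```bash
for i in 1 2 3; do python3 -m creep '[1,0.1,-0.58,-0.6,0,1,0.1,-0.58,-0.6,0,1,0.1,-0.58,-0.6,0,1,0.1,-0.58,-0.6,0,1,0.1,-0.58,-0.6,0]' | head -2; done; python3 -m creep '[1,0,0,0,0.19]'|head -1; python3 go.py .522 .165 .10 3
```

```text
time: 2.63
tcp_pos: [0.2659, 0.3946, 0.2103]
time: 3.05
tcp_pos: [0.3942, 0.2761, 0.1898]
time: 3.47
tcp_pos: [0.5218, 0.1552, 0.1694]
time: 3.55
t 3.55 tcp [0.5249 0.1515 0.1681] down [ 0.004  0.005 -1.   ] jaw 91.1 grip 1.0 F [-0.5 -0.3  0.5]
units tool xyz [1.7  0.07 0.33] turn -0.38
```

```bash
python3 -m creep '[1,0.5,0.07,0.33,-0.38,1,0.6,0,0,0,1,0.6,0,0,0,1,0,0,0,0]' | head -2; python3 go.py .522 .165 .030 3
python3 - <<'E'
from h import *
I=capture("side")
p=proj("side",(.522,.165,.06)).astype(int);print(p)
cv2.imwrite("pics/s1.png",cv2.resize(I[p[1]-60:p[1]+50,p[0]-65:p[0]+65],None,fx=5,fy=5,interpolation=2))
for l in("separator",):
    print([(np.round(w("side",d["at"]),3).tolist(),round(d["confidence"],2)) for d in find_in("side",l)[:3]])
E
```

```text
time: 3.88
tcp_pos: [0.5251, 0.1632, 0.099]
t 3.88 tcp [0.5251 0.1632 0.099 ] down [ 0.007  0.006 -1.   ] jaw 92.08 grip 1.002 F [-1.6  0.6 -0.5]
units tool xyz [1.73 0.09 0.04] turn -0.18
[249 190]
[([0.509, 0.162, 0.042], 0.9)]
```

View pics/s1.png

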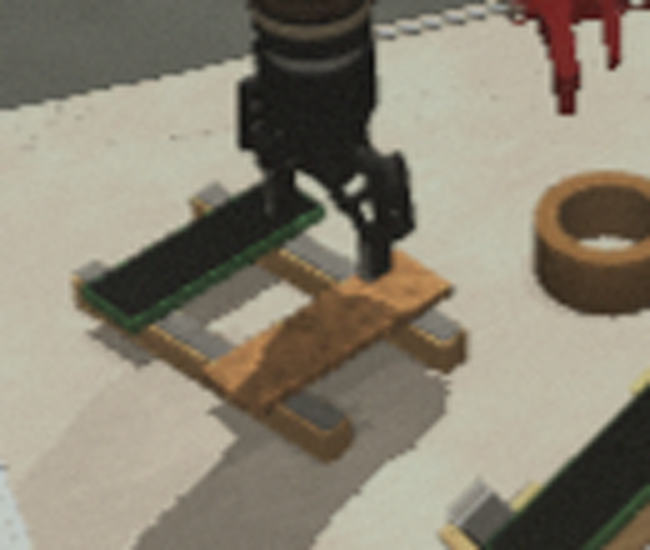

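```bash
python3 -m creep '[1,0.6,0.05,0.04,-0.18,1,0.6,0.04,0,0,1,0.45,0,0,0,1,0,0,0,0]' | tail -4; python3 go.py .522 .165 .030 3
```

```text
tcp_pos: [0.529, 0.1684, 0.0446]
tool_rot: [0.516, -0.478, -0.509, -0.496]
contact_force: [-0.3, -0.2, -0.4]
grip_width: 0.999
t 4.32 tcp [0.529  0.1684 0.0446] down [ 0.025  0.012 -1.   ] jaw 92.95 grip 0.999 F [-0.3 -0.2 -0.4]
units tool xyz [ 0.36  0.19 -0.08] turn -0.01
```

```bash
python3 -m creep '[1,0.2,0.1,-0.04,0,1,0.2,0.09,-0.04,0,1,0,0,0,0,1,0,0,0,0]' >/dev/null; python3 go.py .522 .165 .030 3
```

```text
t 4.65 tcp [0.5242 0.1661 0.0334] down [ 0.032  0.014 -0.999] jaw 92.91 grip 0.998 F [ 0.6 -0.7 -0.7]
units tool xyz [ 0.08  0.06 -0.03] turn -0.02
```

```bash
python3 -m creep '[1,0.1,0.06,-0.03,0,-1,0,0,0,0,-1,0,0,0,0,-1,0,0,0,0,-1,0,0,0,0]' >/dev/null;python3 -m creep '[-1,0,0,0,0,-1,0,0,0,0,-1,0,0,0,0]' >/dev/null; python3 go.py .522 .165 .030 3;python3 -m creep '[-1,-0.4,0,0,0,-1,-0.4,0,0,0,-1,-0.6,0,0,0,-1,-0.6,0,0,0,-1,-0.5,0,0,0]' >/dev/null; python3 go.py .4535 -.0935 .2 -7.2
```

```text
t 5.32 tcp [0.5239 0.1652 0.0329] down [ 0.037  0.015 -0.999] jaw 92.87 grip 0.625 F [ 0.7 -0.6 -0.8]
units tool xyz [ 0.07  0.05 -0.  ] turn -0.03
t 5.73 tcp [0.5159 0.1623 0.1293] down [ 0.024  0.011 -1.   ] jaw 92.86 grip 0.629 F [ 0.8 -0.  -0.6]
units tool xyz [-1.88  1.83 -6.29] turn 2.01
```

Run:
```python
from h import *
I=capture("side")
p=proj("side",(.522,.165,.12)).astype(int);print(p)
cv2.imwrite("pics/s2.png",cv2.resize(I[p[1]-50:p[1]+50,p[0]-65:p[0]+65],None,fx=5,fy=5,interpolation=2))
for d in find_in("side","separator")[:2]: print(w("side",d["at"]).round(3),d["confidence"])
```

```text
[248 177]
[0.485 0.158 0.141] 0.94
```

View pics/s2.png

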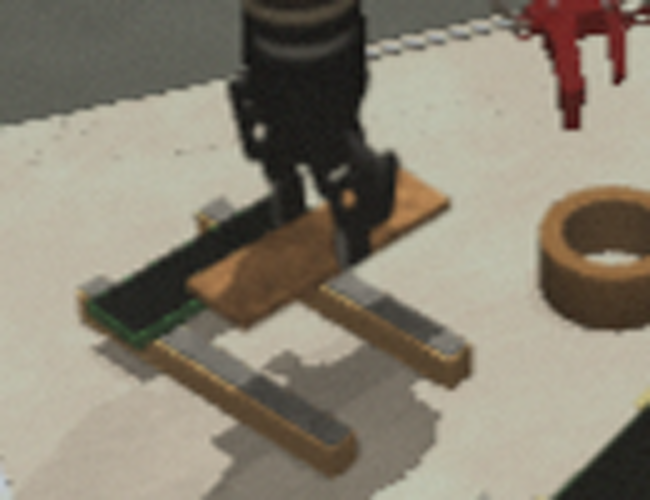

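```bash
python3 -m creep '[-1,-0.6,0.6,0,0,-1,-0.6,0.6,0,0,-1,-0.6,0.5,0,0,-1,0,0,-0.5,0,-1,0,0,-0.6,0]' >/dev/null; python3 -m creep '[-1,0,0,-0.7,0.5,-1,0,0,-0.8,0.5,-1,0,0,-0.8,0.5,-1,0,0,-0.8,0.5,-1,0,0,-0.8,0]'>/dev/null; python3 -m creep '[-1,0,0,-0.6,0,-1,0,0,-0.4,0,-1,0,0,0,0]' >/dev/null; python3 go.py .4535 -.0935 .17 -7.2
```

```text
t 6.92 tcp [ 0.433  -0.0891  0.1891] down [ 0.019  0.012 -1.   ] jaw 82.72 grip 0.624 F [-0.7 -0.  -0.8]
units tool xyz [ 0.48 -0.51 -0.05] turn -0.02
```

```bash
cat > chk.py <<'E'
from h import *; import sys
l=sys.argv[1]; z=float(sys.argv[2])
for c in("top","side"):
    capture(c)
    for d in masks_of(c,l)[:2]:
        m=d["mask"].astype(np.uint8); r=cv2.minAreaRect(cv2.findNonZero(m)); P=np.array([ray(c,q,z) for q in cv2.boxPoints(r)]); e=[P[1]-P[0],P[2]-P[1]]; L=max(e,key=np.linalg.norm)
        print(c,round(d["confidence"],2),P.mean(0).round(4),[round(np.linalg.norm(x),3) for x in e],"yaw",round(np.degrees(np.arctan(L[1]/L[0])),1))
E
python3 chk.py separator .197; python3 go.py .5154 -.1015 .165 -7.1
```

```text
top 0.15 [ 0.5974 -0.1072  0.197 ] [np.float64(0.076), np.float64(0.085)] yaw 81.3
side 0.69 [ 0.4317 -0.0867  0.197 ] [np.float64(0.193), np.float64(0.069)] yaw -6.7
t 7.12 tcp [ 0.4338 -0.0861  0.1897] down [ 0.019  0.014 -1.   ] jaw 82.96 grip 0.622 F [ 0.1  0.1 -0.1]
units tool xyz [ 0.65 -2.06 -0.14] turn 0.01
```

```bash
python3 -m creep '[-1,0.35,-0.3,-0.1,0,-1,0.3,-0.5,-0.04,0,-1,0,-0.5,0,0,-1,0,-0.5,0,0,-1,0,-0.2,0,0]' >/dev/null; python3 -m creep '[-1,0,0,0,0]'>/dev/null; python3 go.py .5174 -.1018 .145 -7.1
```

```text
t 7.62 tcp [ 0.5169 -0.0935  0.1639] down [ 0.02   0.015 -1.   ] jaw 83.63 grip 0.624 F [-0.8  0.8 -0.2]
units tool xyz [ 0.47 -0.03 -0.21] turn 0.15
```

Shift sideways, then lower to contact watching force.

```bash
python3 -m creep '[-1,0.15,-0.02,-0.21,0.15,-1,0.15,0,0,0,-1,0.15,0,0,0,-1,0,0,0,0]' | grep -E "pos|force"; python3 -m creep '[-1,0.12,-0.03,0,0,-1,0.12,-0.03,0,0,-1,0,0,0,0]'| grep -E "pos|force";  python3 go.py .522 -.1023 .125 -7.1; python3 chk.py separator .143
```

```text
tcp_pos: [0.5154, -0.1001, 0.1439]
contact_force: [-0.3, 0.8, -1.3]
tcp_pos: [0.5156, -0.1, 0.134]
contact_force: [-0.3, -0.5, 3.7]
t 8.2 tcp [ 0.5156 -0.1     0.134 ] down [ 0.018  0.016 -1.   ] jaw 82.95 grip 0.625 F [-0.3 -0.5  3.7]
units tool xyz [ 0.23 -0.16 -0.04] turn 0.01
side 0.91 [ 0.5136 -0.1021  0.143 ] [np.float64(0.204), np.float64(0.071)] yaw -4.9
```

```bash
for i in 1 2; do python3 -m creep '[-1,0.15,-0.06,-0.02,0,-1,0.15,-0.06,-0.01,0,-1,0,0,0,0]'| grep -E "pos|force"; done;  python3 go.py .5302 -.1033 .098 -7.1
python3 - <<'E'
from h import *
a=capture("side")[150:270,250:370]; b=capture("top")[140:245,255:360]
cv2.imwrite("pics/c3.png",np.hstack([cv2.resize(a,(400,400),interpolation=2),cv2.resize(b,(400,400),interpolation=2)]))
E
```

```text
tcp_pos: [0.5178, -0.1011, 0.1233]
contact_force: [-0.4, 0.7, 4.4]
tcp_pos: [0.5213, -0.1025, 0.1117]
contact_force: [-1.8, 0.8, 4.5]
t 8.9 tcp [ 0.5213 -0.1025  0.1117] down [ 0.012  0.017 -1.   ] jaw 82.96 grip 0.625 F [-1.8  0.8  4.5]
units tool xyz [ 0.34 -0.22  0.  ] turn 0.01
```

View pics/c3.png

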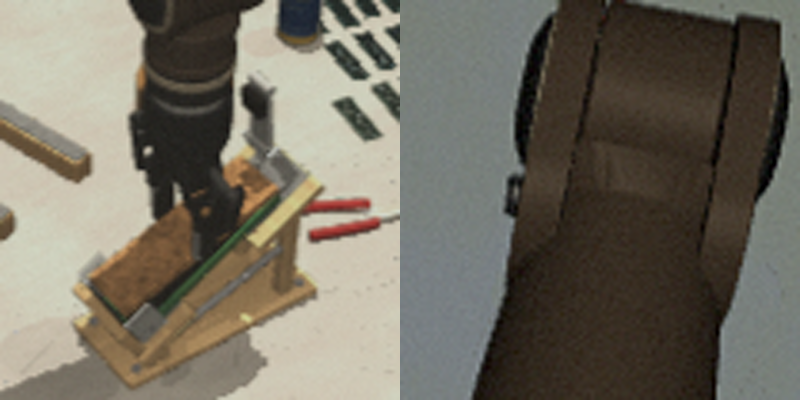

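```bash
python3 -m creep '[-1,-0.05,-0.2,0,0,-1,0.05,-0.03,0,0,-1,0.1,0,0,0,-1,0.1,0,0,0,-1,0,0,0,0]'| grep -E "pos|force";  python3 go.py .5302 -.1033 .098 -7.1
```

```text
tcp_pos: [0.5317, -0.1036, 0.1073]
contact_force: [-4.6, 0.7, 4.8]
t 9.42 tcp [ 0.5317 -0.1036  0.1073] down [ 0.016  0.016 -1.   ] jaw 82.98 grip 0.626 F [-4.6  0.7  4.8]
units tool xyz [ 0.23  0.04 -0.  ] turn 0.02
```

```bash
python3 -m creep '[-1,0.1,0.06,0,0,-1,0.12,0,0,0,-1,0,0,0,0]'| grep -E "pos|force"; python3 -m creep '[-1,0.1,0.0,0,0,-1,0,0,0,0]'| grep -E "pos|force"; python3 go.py .5302 -.1033 .098 -7.1
python3 - <<'E'
from h import *
cv2.imwrite("pics/c4.png",cv2.resize(capture("side")[165:265,260:360],(600,600),interpolation=2))
E
```

```text
tcp_pos: [0.5315, -0.1033, 0.0998]
contact_force: [-4.3, 1.7, 2.7]
tcp_pos: [0.5315, -0.1033, 0.1004]
contact_force: [-5.0, 0.8, 1.8]
t 9.83 tcp [ 0.5315 -0.1033  0.1004] down [ 0.024  0.015 -1.   ] jaw 83.02 grip 0.622 F [-5.   0.8  1.8]
units tool xyz [ 0.06  0.03 -0.  ] turn 0.02
```

View pics/c4.png

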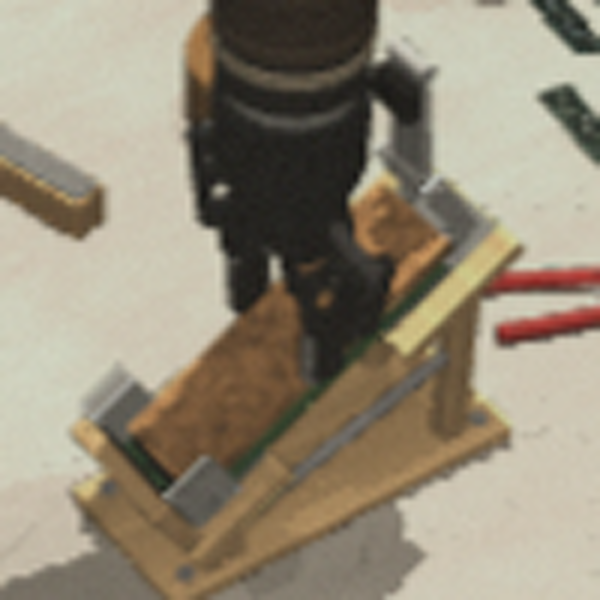

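```bash
python3 -m creep '[-1,0.05,0.1,0,0,-1,0.05,0.1,0,0,-1,0,0,0,0,-1,0,0,0,0]'| grep -E "pos|force"; python3 go.py .5265 -.1033 .096 -7.1
python3 - <<'E'
from h import *
cv2.imwrite("pics/c5.png",cv2.resize(capture("side")[165:265,260:360],(600,600),interpolation=2))
E
```

```text
tcp_pos: [0.5246, -0.1025, 0.0965]
contact_force: [0.5, 0.5, 4.2]
t 10.22 tcp [ 0.5246 -0.1025  0.0965] down [ 0.029  0.014 -0.999] jaw 83.02 grip 0.625 F [0.5 0.5 4.2]
units tool xyz [ 0.01 -0.05 -0.01] turn 0.02
```

View pics/c5.png

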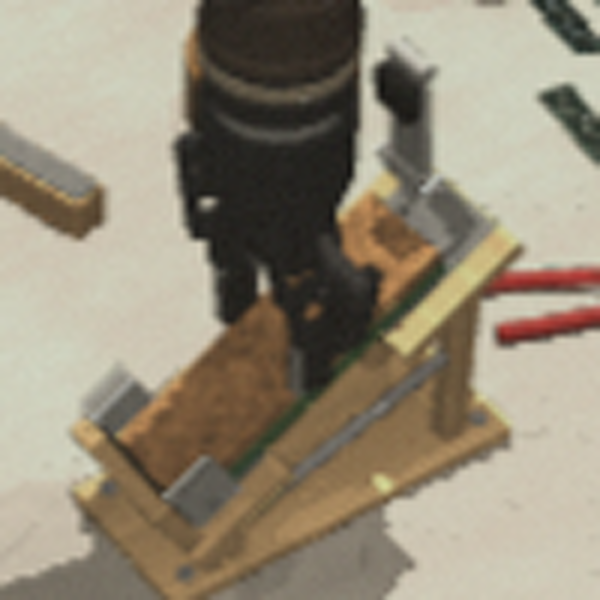

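```bash
python3 -m creep '[-1,0.06,0,0,0,-1,0,0,0,0,1,0,0,0,0,1,0,0,0,0,1,0,0,0,0]'| grep -E "pos|force"; python3 -m creep '[1,0,0,0,0,1,0,0,0,0,1,-0.5,0.1,0,0,1,-0.7,0.1,0,0,1,-0.8,0.2,0,0]'>/dev/null; python3 -m creep '[1,-0.6,0.5,0.4,0,1,-0.3,0.5,0.7,0,1,0,0.2,0.9,-0.5,1,0,0,0.9,-0.5,1,0,0,0.9,-0.5]' >/dev/null; python3 -m creep '[1,0,0,0.9,-0.5,1,0,0,0.9,0,1,0,0,0.9,0]' >/dev/null;  python3 go.py .511 .289 .12 3.2
python3 - <<'E'
from h import *
a=capture("side")[165:265,260:360]; b=capture("top")[140:245,255:360]
cv2.imwrite("pics/c6.png",np.hstack([cv2.resize(a,(400,400),interpolation=2),cv2.resize(b,(400,400),interpolation=2)]))
p=np.load("bed.npy")
for c in("side","top"):
    for d in masks_of(c,"separator")[:2]:
        h=cv2.approxPolyDP(cv2.convexHull(cv2.findNonZero(d["mask"].astype(np.uint8))),3,True)[:,0]
        print(c,round(d["confidence"],2),h.tolist())
    print("expected",[proj(c,bp(p,(x-.002,y,.022))).round(0).tolist() for x,y in((.09,.028),(.09,-.028),(-.09,-.028),(-.09,.028))])
E
```

```text
tcp_pos: [0.524, -0.1026, 0.0942]
contact_force: [0.0, 0.4, 0.8]
t 11.77 tcp [0.4643 0.1671 0.2143] down [ 0.022  0.015 -1.   ] jaw 92.68 grip 1.002 F [0.9 0.9 0.3]
units tool xyz [ 2.43 -1.26  2.96] turn -0.1
side 0.64 [[331, 205], [298, 242], [286, 245], [280, 239], [319, 197]]
expected [[321.0, 197.0], [333.0, 207.0], [290.0, 250.0], [279.0, 238.0]]
top 0.82 [[320, 166], [312, 225], [296, 224], [301, 165]]
expected [[301.0, 165.0], [322.0, 167.0], [314.0, 227.0], [294.0, 224.0]]
```

View pics/c6.png

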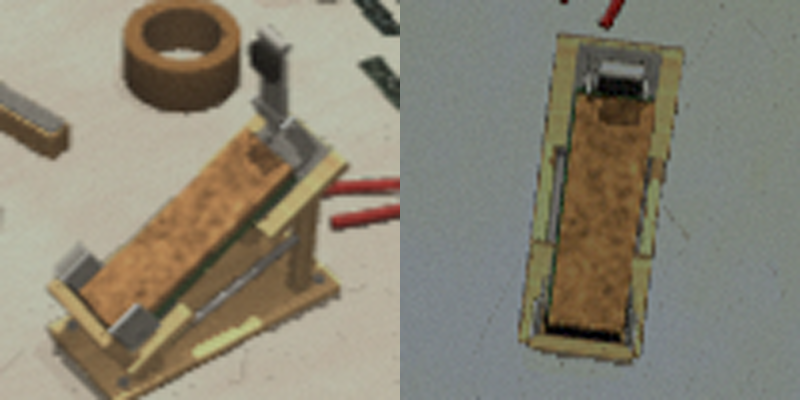

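```bash
python3 -m creep '[1,0,-0.32,0.75,-0.1,1,0.1,-0.32,0.75,0,1,0.3,-0.32,0.75,0,1,0.5,-0.3,0.65,0,1,0.5,0,0,0]' >/dev/null; python3 -m creep '[1,0.5,0,0,0,1,0.4,0,0,0,1,0,0,0,0]' >/dev/null;  python3 go.py .511 .2885 .032 3.2; python3 chk.py panel_b .042
```

```text
t 12.63 tcp [0.5168 0.2807 0.1211] down [ 0.024  0.012 -1.   ] jaw 92.41 grip 0.999 F [-1.2 -0.8 -0.8]
units tool xyz [2.23 0.19 0.18] turn -0.16
top 0.98 [0.5106 0.2899 0.042 ] [np.float64(0.059), np.float64(0.18)] yaw 3.8
top 0.29 [0.7354 0.1151 0.042 ] [np.float64(0.106), np.float64(0.11)] yaw 44.3
side 0.66 [0.5071 0.2855 0.042 ] [np.float64(0.198), np.float64(0.079)] yaw 4.7
side 0.55 [ 0.6811 -0.3873  0.042 ] [np.float64(0.056), np.float64(0.074)] yaw 36.4
```

```bash
python3 -m creep '[1,0.5,0.1,0.18,-0.2,1,0.5,0.1,0,0,1,0.4,0.08,0,0,1,0.4,0.08,0,0,1,0.2,0,0,0]' >/dev/null; python3 -m creep '[1,0.1,0,0,0,1,0,0,0,0]' >/dev/null;  python3 go.py .511 .2885 .032 3.5
```

```text
t 13.42 tcp [0.5144 0.2912 0.0524] down [ 0.049  0.025 -0.998] jaw 93.24 grip 1.0 F [-0.1  0.8 -0.5]
units tool xyz [ 0.5   0.11 -0.07] turn -0.05
```

```bash
python3 -m creep '[1,0.2,0.08,-0.04,-0.05,1,0.2,0.06,-0.03,0,1,0.1,0.03,0,0,1,0,0,0,0]' >/dev/null;   python3 go.py .511 .2885 .032 3.5
```

```text
t 13.75 tcp [0.5109 0.2891 0.034 ] down [ 0.054  0.028 -0.998] jaw 93.48 grip 1.001 F [ 0.4 -0.7  0.1]
units tool xyz [ 0.05  0.   -0.02] turn -0.0
```

```bash
python3 -m creep '[1,0.07,0,-0.02,0,-1,0,0,0,0,-1,0,0,0,0,-1,0,0,0,0,-1,0,0,0,0]' >/dev/null;python3 -m creep '[-1,0,0,0,0,-1,0,0,0,0,-1,0,0,0,0]' >/dev/null; python3 go.py .511 .289 .030 3;python3 -m creep '[-1,-0.4,0,0,0,-1,-0.4,0,0,0,-1,-0.6,0,0,0,-1,-0.6,0,0,0,-1,-0.6,0,0,0]' >/dev/null; python3 -m creep '[-1,-0.5,0.3,0,0,-1,-0.3,0.6,0,0,-1,0,0.6,0,0,-1,0,0,0,0]' >/dev/null; python3 go.py .4335 -.0861 .2 -7.1; python3 chk.py panel_b .17
```

```text
t 14.42 tcp [0.5113 0.2886 0.0319] down [ 0.055  0.029 -0.998] jaw 93.49 grip 0.631 F [-0.4 -0.1 -0.5]
units tool xyz [0.05 0.01 0.01] turn 0.1
t 15.17 tcp [0.4395 0.2788 0.1646] down [ 0.043  0.022 -0.999] jaw 93.37 grip 0.632 F [-0.7 -1.  -4.6]
units tool xyz [-1.1   0.64 -9.08] turn 2.09
top 0.79 [0.4408 0.2801 0.17  ] [np.float64(0.06), np.float64(0.178)] yaw 4.2
side 0.93 [0.4449 0.2819 0.17  ] [np.float64(0.202), np.float64(0.079)] yaw 2.8
```

```bash
python3 -m creep '[-1,-0.4,0.2,-0.4,0,-1,-0.4,0.2,-0.7,0,-1,-0.2,0.2,-0.8,0.4,-1,0,0,-0.9,0.4,-1,0,0,-0.9,0.4]' >/dev/null; python3 -m creep '[-1,0,0,-0.9,0.4,-1,0,0,-0.9,0.4,-1,0,0,-0.9,0,-1,0,0,-0.8,0,-1,0,0,-0.6,0]'>/dev/null; python3 -m creep '[-1,0,0,-0.3,0,-1,0,0,0,0]' >/dev/null; python3 go.py .4335 -.0915 .19 -7.1
```

```text
t 16.37 tcp [ 0.4096 -0.061   0.1893] down [ 0.037  0.017 -0.999] jaw 82.72 grip 0.632 F [-0.6 -0.3 -2.5]
units tool xyz [-0.01 -0.69 -0.68] turn -0.04
```

```bash
python3 -m creep '[-1,0.2,-0.4,-0.35,0,-1,0.1,-0.5,-0.33,0,-1,0.1,-0.5,0,0,-1,0,-0.5,0,0,-1,0,-0.4,0,0]' >/dev/null; python3 -m creep '[-1,0,-0.1,0,0,-1,0,0,0,0]'>/dev/null; python3 go.py .511 -.101 .165 -7.1; python3 chk.py panel_b .176
```

```text
t 16.95 tcp [ 0.5078 -0.1028  0.1712] down [ 0.032  0.02  -0.999] jaw 82.41 grip 0.627 F [ 0.   0.2 -3.8]
units tool xyz [ 0.16 -0.07  0.05] turn -0.1
side 0.67 [ 0.508  -0.1011  0.176 ] [np.float64(0.199), np.float64(0.075)] yaw -9.9
```

```bash
python3 -m creep '[-1,0.15,-0.02,0.05,-0.1,-1,0.15,-0.03,0,0,-1,0.15,-0.02,0,0,-1,0,0,0,0]' | grep -E "pos|force"; python3 -m creep '[-1,0.12,-0.03,0,0,-1,0.12,-0.03,0,0,-1,0,0,0,0]'| grep -E "pos|force";  python3 go.py .5125 -.1012 .135 -7.1
```

```text
tcp_pos: [0.5083, -0.0998, 0.1535]
contact_force: [-1.0, 0.5, -3.1]
tcp_pos: [0.5093, -0.0998, 0.1432]
contact_force: [-0.1, -1.3, 1.3]
t 17.73 tcp [ 0.5093 -0.0998  0.1432] down [ 0.032  0.019 -0.999] jaw 82.97 grip 0.626 F [-0.1 -1.3  1.3]
units tool xyz [ 0.21 -0.08 -0.03] turn 0.01
```

Contact at the predicted height. Continue the pivot.

```bash
for i in 1 2; do python3 -m creep '[-1,0.15,-0.06,-0.02,0,-1,0.15,-0.06,-0.01,0,-1,0,0,0,0]'| grep -E "pos|force"; done;  python3 go.py .516 -.102 .115 -7.1
python3 - <<'E'
from h import *
cv2.imwrite("pics/c7.png",cv2.resize(capture("side")[165:265,260:360],(600,600),interpolation=2))
E
```

```text
tcp_pos: [0.5108, -0.1005, 0.1313]
contact_force: [0.1, 0.5, 2.3]
tcp_pos: [0.5136, -0.1016, 0.1196]
contact_force: [-2.5, 0.8, 1.5]
t 18.23 tcp [ 0.5136 -0.1016  0.1196] down [ 0.024  0.022 -0.999] jaw 82.97 grip 0.627 F [-2.5  0.8  1.5]
units tool xyz [ 0.12 -0.06 -0.01] turn 0.01
```

View pics/c7.png

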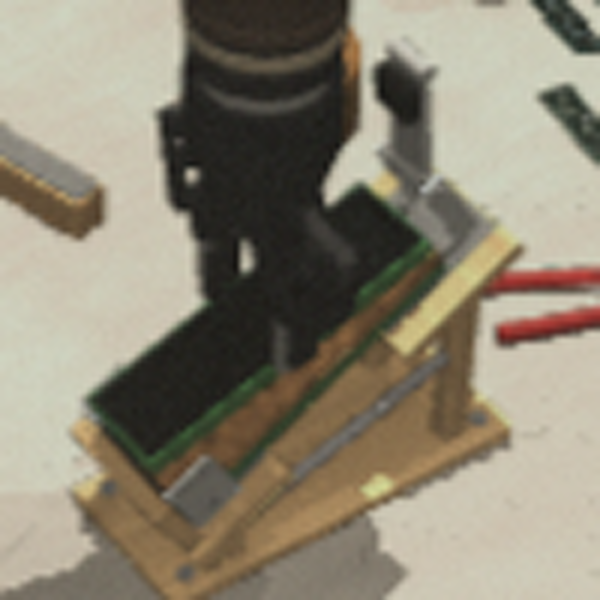

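```bash
python3 -m creep '[-1,0.02,-0.08,-0.01,0,-1,0.1,-0.05,0,0,-1,0.1,-0.02,0,0,-1,0,0,0,0]'| grep -E "pos|force"; python3 go.py .518 -.102 .102 -7.1;  python3 - <<'E'
from h import *
cv2.imwrite("pics/c8.png",cv2.resize(capture("side")[165:265,260:360],(600,600),interpolation=2))
E
```

```text
tcp_pos: [0.518, -0.1023, 0.1127]
contact_force: [-4.8, 1.4, 1.1]
t 18.62 tcp [ 0.518  -0.1023  0.1127] down [ 0.022  0.022 -1.   ] jaw 82.97 grip 0.63 F [-4.8  1.4  1.1]
units tool xyz [ 0.27  0.01 -0.  ] turn 0.01
```

View pics/c8.png

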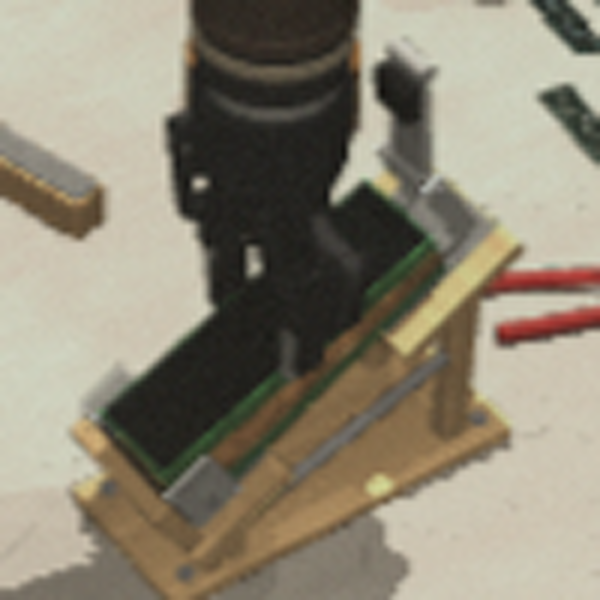

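```bash
python3 -m creep '[-1,0.1,0.02,0,0,-1,0.1,0.01,0,0,-1,0,0,0,0]'| grep -E "pos|force"; python3 -m creep '[-1,0.08,0.02,0,0,-1,0,0,0,0]'| grep -E "pos|force"; python3 go.py .516 -.1017 .1005 -7.1
python3 - <<'E'
from h import *
p=np.load("bed.npy");capture("side")
for d in masks_of("side","panel_b")[:2]:
        h=cv2.approxPolyDP(cv2.convexHull(cv2.findNonZero(d["mask"].astype(np.uint8))),3,True)[:,0]
        print(round(d["confidence"],2),h.tolist())
print("expected",[proj("side",bp(p,(x-.002,y,.034))).round(0).tolist() for x,y in((.09,.028),(.09,-.028),(-.09,-.028),(-.09,.028))])
E
```

```text
tcp_pos: [0.5196, -0.1026, 0.107]
contact_force: [-4.6, 0.8, 0.3]
tcp_pos: [0.5198, -0.1024, 0.1046]
contact_force: [-4.7, 0.6, 0.5]
t 19.08 tcp [ 0.5198 -0.1024  0.1046] down [ 0.032  0.02  -0.999] jaw 82.99 grip 0.628 F [-4.7  0.6  0.5]
units tool xyz [0.1 0.1 0. ] turn 0.02
0.66 [[331, 205], [298, 240], [286, 245], [279, 234], [318, 196]]
expected [[319.0, 195.0], [331.0, 205.0], [288.0, 248.0], [277.0, 237.0]]
```

```bash
python3 -m creep '[-1,0.05,0.05,0,0,-1,0.07,0.05,0,0,-1,0,0,0,0]'| grep -E "pos|force"; python3 -m creep '[-1,0.05,0,0,0,-1,0,0,0,0]'| grep -E "pos|force"
cat > v.py <<'E'
from h import *
p=np.load("bed.npy")
for c in("side","top"):
  capture(c)
  for d in masks_of(c,"panel_b")[:2]:
        h=cv2.approxPolyDP(cv2.convexHull(cv2.findNonZero(d["mask"].astype(np.uint8))),3,True)[:,0]
        print(c,round(d["confidence"],2),h.tolist())
  print("expected",[proj(c,bp(p,(x-.002,y,.034))).round(0).tolist() for x,y in((.09,.028),(.09,-.028),(-.09,-.028),(-.09,.028))])
E
python3 v.py; python3 go.py .516 -.1017 .1 -7.1
```

```text
tcp_pos: [0.5198, -0.1025, 0.1049]
contact_force: [-4.2, -0.0, -1.7]
tcp_pos: [0.5201, -0.1026, 0.1047]
contact_force: [-2.7, 0.8, 0.1]
side 0.76 [[331, 205], [296, 241], [288, 245], [280, 237], [319, 196]]
side 0.65 [[330, 173], [346, 207], [292, 258], [272, 235], [324, 172]]
expected [[319.0, 195.0], [331.0, 205.0], [288.0, 248.0], [277.0, 237.0]]
expected [[301.0, 166.0], [322.0, 168.0], [314.0, 229.0], [294.0, 226.0]]
t 19.8 tcp [ 0.5202 -0.1026  0.1045] down [ 0.045  0.018 -0.999] jaw 83.02 grip 0.629 F [-4.4  0.4  5.9]
units tool xyz [0.11 0.11 0.01] turn 0.02
```

```bash
python3 -m creep '[-1,0.04,0.12,0,0,-1,0,0,0,0]'| grep -E "pos|force"; python3 -m creep '[-1,0.08,0.05,0,0,-1,0,0,0,0]'| grep -E "pos|force"; python3 v.py; python3 go.py .516 -.1017 .1 -7.1
```

```text
tcp_pos: [0.519, -0.1025, 0.1038]
contact_force: [-6.6, 0.5, 0.5]
tcp_pos: [0.519, -0.1025, 0.1042]
contact_force: [-3.5, 0.6, -1.8]
side 0.87 [[330, 204], [296, 241], [286, 245], [280, 239], [281, 233], [316, 197], [322, 196]]
side 0.59 [[332, 210], [304, 238]]
expected [[319.0, 195.0], [331.0, 205.0], [288.0, 248.0], [277.0, 237.0]]
expected [[301.0, 166.0], [322.0, 168.0], [314.0, 229.0], [294.0, 226.0]]
t 20.33 tcp [ 0.5192 -0.1026  0.1038] down [ 0.057  0.017 -0.998] jaw 83.05 grip 0.623 F [-3.5  0.1  7.3]
units tool xyz [0.09 0.09 0.01] turn 0.03
```

```bash
python3 -m creep '[1,0,0,0,0,1,0,0,0,0,1,0,0,0,0,1,0,0,0,0,1,0,0,0,0]'| grep -E "pos|force|width"; python3 -m creep '[1,0,0,0,0,1,-0.3,0.1,0,0,1,-0.5,0.1,0,0,1,-0.7,0.1,0,0,1,-0.8,0.2,0,0]'>/dev/null; python3 -m creep '[1,-0.6,0.5,0.4,0,1,-0.3,0.5,0.7,0,1,0,0.2,0.9,0,1,0,0,0.9,0,1,0,0,0.9,0]' >/dev/null; python3 -m creep '[1,0,0,0.9,0,1,0,0,0.9,0]' >/dev/null; python3 v.py; python3 go.py .5 -.1 .3 -7
python3 - <<'E'
from h import *
a=capture("side")[165:265,260:360]; b=capture("top")[140:245,255:360]
cv2.imwrite("pics/c9.png",np.hstack([cv2.resize(a,(400,400),interpolation=2),cv2.resize(b,(400,400),interpolation=2)]))
E
```

```text
tcp_pos: [0.5188, -0.1026, 0.1009]
contact_force: [0.0, 0.5, -0.1]
grip_width: 0.998
side 0.92 [[331, 204], [298, 240], [286, 245], [278, 237], [319, 195]]
side 0.5 [[333, 209], [301, 240]]
expected [[319.0, 195.0], [331.0, 205.0], [288.0, 248.0], [277.0, 237.0]]
top 0.9 [[319, 168], [313, 227], [296, 226], [301, 168]]
top 0.55 [[295, 209]]
expected [[301.0, 166.0], [322.0, 168.0], [314.0, 229.0], [294.0, 226.0]]
t 21.95 tcp [0.4662 0.1275 0.2455] down [ 0.058  0.017 -0.998] jaw 82.38 grip 0.998 F [ 0.4 -0.7 -0.3]
units tool xyz [-1.41 -1.67 -5.49] turn -0.12
```

View pics/c9.png

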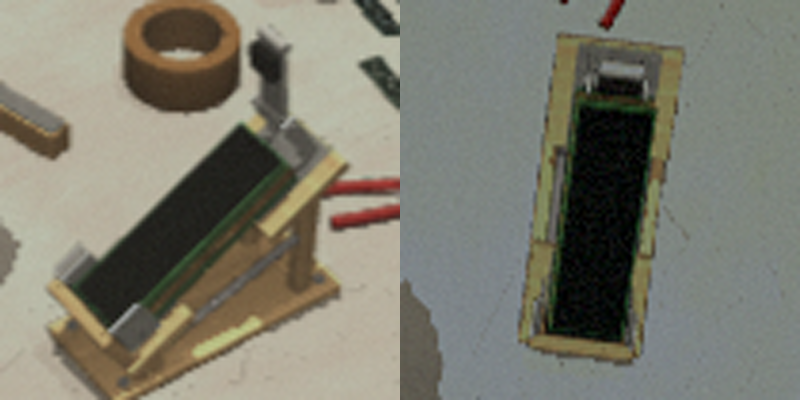

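```bash
python3 -m creep '[-1,-0.8,0,0,0,-1,-0.8,0,0,0,-1,-0.4,-0.3,-0.6,0,-1,0,-0.6,-0.7,0,-1,0,-0.6,-0.7,0]' >/dev/null; python3 -m creep '[-1,0,-0.6,-0.7,0,-1,0,-0.6,-0.7,0,-1,0,-0.6,-0.7,0,-1,0,-0.5,-0.6,0,-1,0,0,0,0]' | grep -E "pos|width"; python3 go.py .656 -.1187 .31 -7
```

```text
tcp_pos: [0.5821, -0.1087, 0.3337]
grip_width: -0.002
t 22.88 tcp [ 0.5821 -0.1087  0.3337] down [ 0.056  0.012 -0.998] jaw 81.1 grip -0.002 F [-1.4  0.3 -0.7]
units tool xyz [ 0.69 -1.83  0.03] turn -0.38
```

```bash
python3 -m creep '[-1,0,-0.6,0,-0.38,-1,0,-0.6,0,0,-1,0,-0.6,0,0,-1,0.1,-0.15,0,0,-1,0,0,0,0]' | grep -E "pos|width"; python3 go.py .656 -.1187 .228 -7
```

```text
tcp_pos: [0.6568, -0.131, 0.3331]
grip_width: 0.004
t 23.3 tcp [ 0.6568 -0.131   0.3331] down [ 0.052  0.012 -0.999] jaw 82.01 grip 0.004 F [-0.   0.5 -0.1]
units tool xyz [2.63 0.19 0.25] turn -0.2
```

```bash
python3 -m creep '[-1,0.5,0,0.3,-0.2,-1,0.6,0.03,0,0,-1,0.6,0.03,0,0,-1,0.6,0.03,0,0,-1,0.4,0,0,0]' | grep -E "pos|force"; python3 -m creep '[-1,0,0,0,0]' >/dev/null; python3 go.py .628 -.1153 .228 -7
```

```text
tcp_pos: [0.656, -0.1199, 0.2273]
contact_force: [0.0, -0.7, -0.2]
t 23.8 tcp [ 0.653  -0.1197  0.224 ] down [ 0.053  0.011 -0.999] jaw 82.68 grip -0.002 F [0.  1.  0.2]
units tool xyz [-0.13  0.63  0.03] turn -0.06
```

Now push toward the robot.

```bash
python3 -m creep '[-1,0,0.35,0,0,-1,0,0.3,0,0,-1,0,0.3,0,0,-1,0,0,0,0]' | grep -E "pos|force"; python3 -m creep '[-1,-0.03,0.3,0,0,-1,-0.02,0.3,0,0,-1,0,0,0,0]' | grep -E "pos|force"; python3 go.py .605 -.1125 .228 -7
python3 - <<'E'
from h import *
capture("side")
for d in masks_of("side","keeper")[:2]:
    m=d["mask"].astype(np.uint8);print(round(d["confidence"],2),m.sum(),cv2.approxPolyDP(cv2.convexHull(cv2.findNonZero(m)),2,True)[:,0].tolist())
E
```

```text
tcp_pos: [0.6091, -0.1151, 0.2246]
contact_force: [1.2, -0.5, -0.3]
tcp_pos: [0.5842, -0.1126, 0.23]
contact_force: [0.0, -0.0, 0.9]
t 24.38 tcp [ 0.5842 -0.1126  0.23  ] down [ 0.058  0.01  -0.998] jaw 82.49 grip 0.0 F [ 0.  -0.   0.9]
units tool xyz [ 0.08 -0.51  0.07] turn -0.1
0.53 97 [[330, 195], [315, 186], [315, 180], [328, 190]]
```

```bash
python3 -m creep '[-1,0.15,0.12,0,0,-1,0.25,0.12,0.05,0,-1,0,0,0,0]' | grep -E "pos|force"; python3 -m creep '[-1,0.25,0.1,0.05,0,-1,0.25,0.08,0.02,0,-1,0,0,0,0]' | grep -E "pos|force"; python3 go.py .567 -.108 .181 -7
python3 - <<'E'
from h import *
capture("side");p=np.load("bed.npy")
for d in masks_of("side","keeper")[:2]:
    m=d["mask"].astype(np.uint8);print(round(d["confidence"],2),m.sum(),cv2.approxPolyDP(cv2.convexHull(cv2.findNonZero(m)),2,True)[:,0].tolist())
for q in(2,1.5,1.2,.9,.6,.3,0): print(q,proj("side",bp(p,(.108-.07*np.cos(q),0,.046+.07*np.sin(q)))).round(0))
E
```

```text
tcp_pos: [0.5792, -0.1099, 0.2134]
contact_force: [0.1, -0.3, -0.4]
tcp_pos: [0.5747, -0.1063, 0.1921]
contact_force: [-0.6, -0.6, -0.3]
t 24.98 tcp [ 0.5747 -0.1063  0.1921] down [ 0.063  0.009 -0.998] jaw 82.47 grip -0.003 F [-0.6 -0.6 -0.3]
units tool xyz [ 0.26  0.2  -0.07] turn -0.11
0.72 188 [[331, 193], [330, 196], [316, 202], [310, 201], [306, 196], [308, 193], [325, 189]]
2 [328. 176.]
1.5 [319. 183.]
1.2 [315. 189.]
0.9 [312. 195.]
0.6 [310. 201.]
0.3 [310. 206.]
0 [312. 210.]
```

```bash
python3 -m creep '[-1,0.15,0.15,-0.05,0,-1,0.2,0.12,-0.02,0,-1,0,0,0,0]' | grep -E "pos|force"; python3 -m creep '[-1,0.2,0.08,0,0,-1,0.15,0.02,0,0,-1,0,0,0,0]' | grep -E "pos|force";  python3 go.py .564 -.1075 .160 -7
```

```text
tcp_pos: [0.5667, -0.108, 0.1797]
contact_force: [0.2, -0.3, -1.2]
tcp_pos: [0.5644, -0.1076, 0.1653]
contact_force: [0.3, -0.9, 0.3]
t 25.58 tcp [ 0.5644 -0.1076  0.1653] down [ 0.07   0.008 -0.998] jaw 82.48 grip 0.004 F [ 0.3 -0.9  0.3]
units tool xyz [ 0.13  0.02 -0.  ] turn -0.1
```

```bash
for i in 1 2 3; do python3 -m creep '[-1,0.08,0.01,0,0,-1,0,0,0,0]' | grep -E "pos|force"; done
python3 - <<'E'
from h import *
capture("side")
for d in masks_of("side","keeper")[:2]:
    m=d["mask"].astype(np.uint8);print(round(d["confidence"],2),m.sum(),cv2.approxPolyDP(cv2.convexHull(cv2.findNonZero(m)),2,True)[:,0].tolist())
E
```

```text
tcp_pos: [0.5641, -0.1075, 0.1615]
contact_force: [0.5, 0.3, -0.1]
tcp_pos: [0.5646, -0.1075, 0.1608]
contact_force: [-0.8, -0.4, -0.6]
tcp_pos: [0.565, -0.1076, 0.1612]
contact_force: [0.2, 0.0, 0.7]
0.63 128 [[329, 195], [316, 211], [308, 208]]
```

```bash
for i in 1 2; do python3 -m creep '[-1,0.2,0,0,0]' | grep -E "pos|force"; python3 -m creep '[-1,0.1,0,0,0]' | grep -E "pos|force"; done; python3 go.py .564 -.1075 .160 -7
```

```text
tcp_pos: [0.5661, -0.1077, 0.1595]
contact_force: [-42.4, 5.1, 90.9]
tcp_pos: [0.5657, -0.1077, 0.1605]
contact_force: [-11.5, 1.6, 17.0]
tcp_pos: [0.566, -0.1077, 0.1598]
contact_force: [-30.5, 4.3, 64.7]
tcp_pos: [0.5657, -0.1077, 0.1606]
contact_force: [-9.0, 0.7, 11.7]
t 26.52 tcp [ 0.5657 -0.1077  0.1606] down [ 0.094  0.002 -0.996] jaw 82.46 grip 0.002 F [-9.   0.7 11.7]
units tool xyz [ 0.01  0.04 -0.  ] turn -0.11
```

```bash
python3 -m creep '[-1,-0.3,0,0,0,-1,-0.6,0,0,0,-1,-0.8,0,0,0,-1,-0.8,0.4,0,0,-1,-0.6,0.6,0,0]' >/dev/null; python3 -m creep '[-1,0,0.6,0.6,0,-1,0,0.4,0.8,0,-1,0,0,0.9,0,-1,0,0,0.9,0,-1,0,0,0.9,0]' >/dev/null;python3 -m creep '[-1,0,0,0.9,0,-1,0,0,0,0]' >/dev/null; python3 go.py .5 -.1 .3; python3 v.py
python3 - <<'E'
from h import *
p=np.load("bed.npy")
for c in("side","top"):
    I=capture(c)
    for l in ("keeper","separator","tape_roll","suction_lifter","steel_square"):
        for d in masks_of(c,l)[:1]:
            m=d["mask"].astype(np.uint8);print(c,l,round(d["confidence"],2),m.sum(),cv2.approxPolyDP(cv2.convexHull(cv2.findNonZero(m)),2,True)[:,0].tolist() if l in("keeper","separator") else "")
    for l in ("tape_roll","suction_lifter","steel_square"): print(l,[(np.round(w(c,d["at"]),3).tolist()) for d in find_in(c,l)[:1]])
    for q in(0,.09,.2,.3): print(q,[proj(c,bp(p,(.108-.074*np.cos(q)+.003*np.sin(q),y,.046+.074*np.sin(q)+.003*np.cos(q)))).round(1).tolist() for y in(.014,-.014)])
    cv2.imwrite(f"pics/end_{c}.png",I)
E
```

```text
t 27.52 tcp [0.4979 0.107  0.2828] down [ 0.094  0.003 -0.996] jaw 82.01 grip 0.002 F [ 0.   0.  -0.2]
units tool xyz [-0.44 -0.82 -5.11] turn None
side 0.74 [[330, 205], [297, 241], [286, 244], [279, 237], [306, 209]]
expected [[319.0, 195.0], [331.0, 205.0], [288.0, 248.0], [277.0, 237.0]]
top 0.55 [[320, 168], [314, 225], [294, 226], [301, 167]]
expected [[301.0, 166.0], [322.0, 168.0], [314.0, 229.0], [294.0, 226.0]]
side keeper 0.77 251 [[330, 192], [317, 211], [312, 212], [307, 207], [325, 189]]
side separator 0.18 1064 [[346, 205], [345, 209], [295, 257], [291, 257], [272, 237], [278, 227], [323, 187], [329, 189]]
side tape_roll 0.94 733 
side suction_lifter 0.88 348 
side steel_square 0.84 641 
tape_roll [[0.73, 0.11, 0.037]]
suction_lifter [[0.692, -0.381, 0.017]]
steel_square [[0.217, -0.256, 0.008]]
0 [[307.8, 207.9], [313.6, 213.2]]
0.09 [[307.1, 206.7], [312.9, 212.1]]
0.2 [[306.5, 205.2], [312.2, 210.5]]
0.3 [[306.1, 203.6], [311.9, 208.9]]
top keeper 0.83 358 [[311, 158], [317, 161], [312, 189], [303, 187], [305, 159]]
top tape_roll 0.81 814 
top steel_square 0.68 630 
tape_roll [[0.737, 0.115, 0.046]]
suction_lifter [[0.705, -0.372, 0.011]]
steel_square [[0.217, -0.259, 0.004]]
0 [[303.8, 187.5], [314.2, 188.7]]
0.09 [[303.7, 188.2], [314.2, 189.4]]
0.2 [[303.7, 188.8], [314.2, 190.0]]
0.3 [[303.7, 189.1], [314.3, 190.3]]
```

Run:
```python
from h import *
p=np.load("bed.npy");I=cv2.imread("pics/c9.png")
for y in(.022,-.022):
    for x,z in((.088,.034),(.088,.022),(.088,.012),(.088,0)):
        u,v=proj("top",bp(p,(x,y,z)));print(y,z,round(400+(u-255)*400/105),round((v-140)*400/105))
for c in(585,645): print(c,[(r,I[r,c].tolist()) for r in range(76,120,3)])
```

```text
0.022 0.034 584 100
0.022 0.022 584 95
0.022 0.012 585 90
0.022 0 585 85
-0.022 0.034 647 107
-0.022 0.022 647 102
-0.022 0.012 647 97
-0.022 0 647 92
585 [(76, [91, 97, 97]), (79, [109, 115, 114]), (82, [95, 102, 101]), (85, [66, 72, 70]), (88, [53, 58, 47]), (91, [44, 59, 52]), (94, [35, 61, 64]), (97, [28, 56, 59]), (100, [32, 62, 48]), (103, [27, 49, 30]), (106, [15, 27, 16]), (109, [9, 13, 11]), (112, [15, 13, 9]), (115, [4, 7, 3]), (118, [8, 8, 7])]
645 [(76, [66, 73, 76]), (79, [80, 87, 86]), (82, [120, 128, 121]), (85, [124, 135, 129]), (88, [121, 130, 128]), (91, [109, 117, 117]), (94, [99, 107, 106]), (97, [89, 100, 95]), (100, [59, 75, 72]), (103, [30, 55, 51]), (106, [25, 55, 42]), (109, [26, 54, 32]), (112, [9, 32, 13]), (115, [1, 7, 5]), (118, [3, 3, 6])]
```

```bash
python3 -c "
from station import *
print(job_done())"
```

```text
the job is handed in; nothing more can be done
None
```

I laid the cork separator on the first panel, set the second panel on the cork, and swung the keeper shut on the stack. The job was handed in at about 28 s of the 72 s allowed, and it reports no verdict.

- **Placing:** The moves could not tilt the tool. Each piece touched down with its upper end first and then pivoted in the fingers onto the slope.
- **Layers:** The last masks put panel_b within about 1–3 px (roughly 2–7 mm) of a stack resting on the foot stop. The cork was within about 1–2 px at most corners. One lower corner is hidden by a guide and showed larger differences. The stack looked flat and straight in both cameras after release, before the keeper was closed.
- **Keeper:** Its free end lies where a closed keeper (0 to 0.09 rad) should be. The fingers met firm resistance at the height predicted for shut.
- **Bystanders:** The tape roll, suction lifter and steel square were found within about 10 mm of where they started. The networks are only good to about 4 mm.

**Less certain:**
- Panel_b stopped about 3 mm short of its final height, probably because the fingertips caught the layers below, so I released it there and it settled.
- The last press on the keeper peaked at about 100 N at the wrist (limit 120 N), more than I meant.
- Panel_a's exact position under the stack could not be checked apart from its upper end.

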